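# Unstack the analyser supplies into their docks

### The job

The analyser's supplies have been left piled in one stack on the bench. Take the stack apart and set each of the four pieces upright into its own dock, the one whose pocket matches its shape and size, so that each sits flat on the pocket floor, and leave the rack of sample tubes where it stands.

Things in the scene. Friction and masses are not known exactly. Their poses are not given: they have to be found in the camera images.
- tube_block: Tube heating block: a solid aluminium block, 104 mm (own x) by 60 mm (own y) by 36 mm high, with three dark tube holes at each end of its top; about 0.5 kg. It is the bottom of the stack and stands on the bench. Origin: centre of its underside, z up. Turned up to 35 degrees. Stack and docks may swap areas; centres at least 170 mm apart.
- jar: Round reagent jar, closed: white with a flat grey lid, 54 mm in diameter, 36 mm high, about 90 g. At the start it stands on the tube block. Origin: centre of its underside, z up.
- cuvette_case: Small oblong cuvette case: white with a thin grey seam, 44 mm (own x) by 28 mm (own y) by 30 mm high, about 45 g. At the start it lies on the jar's lid. Origin: centre of its underside, z up.
- pot: Small round calibrator pot: amber glass with a flat black cap, 24 mm in diameter, 30 mm high, about 25 g. At the start it stands on the cuvette case, on top of the stack, its foot 102 mm above the bench. Origin: centre of its underside, z up.
- block_dock: Dock, fixed: a mid-grey plastic plate, 128 mm (own x) by 84 mm (own y), 10 mm high, lying on the bench, with a large oblong, 118 by 74 mm, pocket 6 mm deep (pocket floor 4 mm above the bench, open on top). Origin: centre of its underside, on the bench; z up; x along its length. Turned by up to about 35 degrees. For the tube block, lengthways; either end may lead.
- jar_dock: Dock, fixed: a mid-grey plastic plate, 84 mm square, 10 mm high, lying on the bench, with a large round, 68 mm wide, pocket 6 mm deep (pocket floor 4 mm above the bench, open on top). Origin: centre of its underside, on the bench; z up. Turned by up to about 35 degrees. For the jar.
- case_dock: Dock, fixed: a mid-grey plastic plate, 70 mm (own x) by 54 mm (own y), 10 mm high, lying on the bench, with a small oblong, 58 by 42 mm, pocket 6 mm deep (pocket floor 4 mm above the bench, open on top). Origin: centre of its underside, on the bench; z up; x along its length. Turned by up to about 35 degrees. For the cuvette case, lengthways; either end may lead.
- pot_dock: Dock, fixed: a mid-grey plastic plate, 52 mm square, 10 mm high, lying on the bench, with a small round, 38 mm wide, pocket 6 mm deep (pocket floor 4 mm above the bench, open on top). Origin: centre of its underside, on the bench; z up. Turned by up to about 35 degrees. For the calibrator pot.
- tube_rack: Bystander: a white rack, 110 mm (own x) by 24 mm (own y), with five upright sample tubes with green caps, 75 mm high in all, loose on the bench at the far middle, its length pointing away from the robot. Origin: centre of its underside. Not to be disturbed. Other clutter: a 60 mm bottle and a 50 mm vial, 30 mm wide, nearer the robot; a 90 mm beaker and a 170 mm wash bottle far out left and right.
Things that resemble listed ones, but are neither listed nor needed, are in the scene too. Several things have the shape of the pot; the one meant has the colours described above. What is shaped like the pot_dock but orange is not meant.

How it is judged:
By the outcome, as a careful person would: the job done as asked, in the order asked, and still so for the second after the job is handed in, with the robot touching nothing.
It also fails if it takes over 122 s, if anything falls off the work surface, if the arm or the gripper's body presses on something with over 40 N, if the wrist force passes 120 N, or if a joint passes its speed limit or range.

### The arm

A 6-joint arm with a two-finger parallel gripper is mounted at the origin on the work surface. World frame = base frame: x ahead of the robot, y to its left, z up, the work surface at z = 0. Lengths are in m, angles in rad, forces in N, time in s.
With the tool pointing down it reaches from about 0.425 to 0.95 m from the base axis. Payload 3.5 kg.
Tool frame: the origin (TCP) lies at the very end of the fingers, on their centre line; the grasp point (between the pads) lies 19 mm behind it; z points along the fingers, y is the line along which they close (so a half turn about z gives the same grasp; the last joint's range is limited). The gripper opens to 85 mm and grips with 20 to 120 N. Pads are 22 mm wide; open, the fingers measure 114 mm over their backs; the gripper's body (76 mm by 85 mm) begins 54 mm behind the grasp point. The pads swing forward as they close: fully open they stand 13 mm farther back than shut.
Start: joints at [1.098, 0.286, 1.577, -0, 1.279, -0.15], TCP at [0.214, 0.64, 0.208] pointing down, gripper open.
Joint ranges: [-2.77, 2.77], [-0.9, 2.22], [0.21, 2.48], [-1.53, 4.67], [0.24, 2.81], [-2.84, 2.84]. Speed limits (rad/s): [2.79, 2.79, 3.14, 3.14, 3.14, 3.14].

### API

Orientations are given as a unit quaternion [x, y, z, w].
In Python, from plant import ctrl, optics, sign_off gives the robot as it stands.
- The arm moves only by the shell command python3 -m creep 'ROWS' [FORCE]. ROWS is JSON, a list of rows, each an object of numbers: "x", "y", "z": the shift along the tool's x, y, z in mm; "rx", "ry", "rz": the turn, a rotation vector about the tool's x, y, z in degrees; "grip": the opening, from 0 (shut) to 1 (fully open). In form: [{"x": .., "y": .., "z": .., "rx": .., "ry": .., "rz": .., "grip": ..}, ...]. A call has exactly 10 rows; each row shifts and turns the commanded pose from where the row before left it, along the tool's axes as they then stand; what a row does not reach is not made up. A row lasts 1/12 s, in which the tool goes at most 41.7 mm and 7.16 degrees, less where a joint would pass 70% of its speed; a pose out of reach is approached as far as the arm can. A call with a gripper value outside its range is refused whole. The fingers move at their own pace and stop on an object; FORCE is the grip in N (left out, the last holds). Time passes only in rows, so rows that do not move let the fingers close, or fill a call up. It gives the time, the measured TCP pose, the force, the opening and the grip force at its end, in the units of the state.
- ctrl.get_state(): the state, without advancing time (a new reading comes with each control period).
- optics.read_camera(name): name is "side" or "top" or "wrist"; returns a dict with "color" (480x640x3 uint8, blue, green, red), "K" (3x3 intrinsics, pixels), "R" (3x3) and "t" (3): a world point X has camera coordinates R X + t. Camera axes: x right, y down, z forward; pixel columns grow to the right and rows downward; lengths in m; the calibration is good to about 2 mm. A picture is of the moment at which its call begins. There is no depth.
- sign_off(): hands the job in; it is judged then, once.
The state is a dict: "time": time; "qpos": joint angles; "dq": joint speeds; "joint_efforts": joint torques, N m; "eef_pos": TCP position; "tcp_rot": TCP orientation; "contact_force": force on the tool from outside, world axes, zero at the start; "wrist_torque": the same for the moment, N m; "opening": opening from 0.0 (shut) to 1.0 (fully open); "finger_force": force on a finger pad.
Only numpy, scipy, OpenCV 4.12 (cv2) and the standard library are available. Lean on these libraries where they do the work, as an engineer would, in place of code of your own. Each camera call takes 0.05 s, during which the arm holds its last target. There are 200 camera calls.

## Working session

There is one attempt and no reset: what is moved stays moved. The work goes in short steps, Python scripts to look and compute and a shell command to move; the robot and the scene stay as the last step left them, time stands still between calls to the robot, and variables do not carry over. Pictures are saved under pics/ and viewed, at most 14 in all, crops included, and the job is handed in when it is done.

```bash
mkdir -p pics; ls; python3 - <<'E'
from plant import ctrl, optics
import cv2
s=ctrl.get_state(); print(s)
for n in ("top","side"):
    c=optics.read_camera(n); cv2.imwrite(f"pics/{n}0.png",c["color"]); print(n,c["K"],c["R"],c["t"])
E
```

```text
pics
{'time': 0.0, 'qpos': array([ 1.09798098e+00,  2.87193604e-01,  1.57817974e+00, -2.63173160e-05,
        1.27861059e+00, -1.50006288e-01]), 'dq': array([-0.00203037, -0.00080543,  0.00039975,  0.00108718,  0.00052685,
        0.0004336 ]), 'joint_efforts': array([ 1.90652347e-03, -4.05990386e+01, -2.92626089e+01, -2.99738679e-05,
        5.88022638e-03, -2.77759042e-06]), 'eef_pos': array([0.21378318, 0.639494  , 0.20612714]), 'tcp_rot': array([ 1.60700768e-01,  9.87002449e-01, -1.14199310e-03, -3.54356189e-04]), 'contact_force': array([-0.40063445,  0.67207704, -0.16198584]), 'wrist_torque': array([ 0.0209196 , -0.02060886,  0.02199557]), 'finger_force': 0.0, 'opening': 1.0010917864165259}
top [[510.69419506   0.         331.46862178]
 [  0.         510.69419506 238.7314795 ]
 [  0.           0.           1.        ]] [[-0.02312901 -0.99919334 -0.0328285 ]
 [-0.9928666   0.02679964 -0.11617955]
 [ 0.11696562  0.0299072  -0.99268555]] [0.03197994 0.61378435 1.14933347]
side [[433.73265218   0.         320.74309859]
 [  0.         433.73265218 239.16612308]
 [  0.           0.           1.        ]] [[-0.88428075 -0.46686868  0.00901057]
 [-0.36368451  0.67648337 -0.6403935 ]
 [ 0.29288416 -0.56956465 -0.76799413]] [0.52037469 0.28152739 0.71994085]
```

View pics/top0.png

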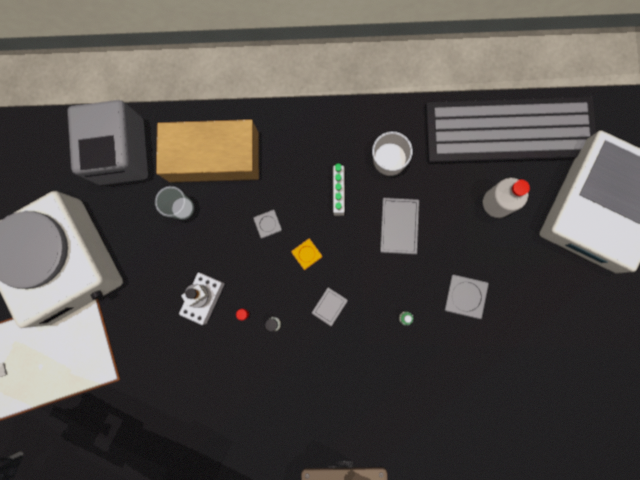

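View pics/side0.png

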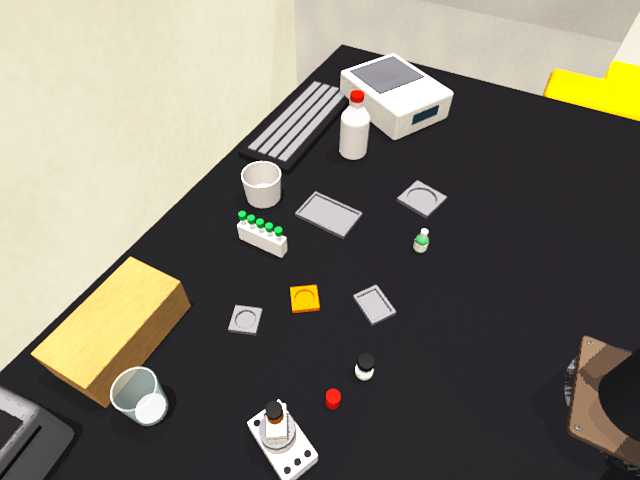

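Top picture: the stack is at (200,298) with the amber pot on top at about (193,293). Other pot-shaped things are a red one at (241,314) and a white or clear one with a black cap at (273,324). Only the stack-top one is amber with a black cap. Grey docks: small round (267,224), small oblong (330,307), large oblong (400,226) and large round (467,297). The orange dock at (307,254) is a decoy. The rack is at (339,190). Next I measure the docks and enlarge the stack.

```bash
cat > h.py <<'E'
import numpy as np, cv2
from plant import ctrl, optics
from scipy.spatial.transform import Rotation as Ro
def ray(c,uv,z):
    d=c["R"].T@np.linalg.inv(c["K"])@np.array([uv[0],uv[1],1.]); o=-c["R"].T@c["t"]
    return o+d*(z-o[2])/d[2]
def proj(c,X):
    p=c["K"]@(c["R"]@np.asarray(X,float)+c["t"]); return p[:2]/p[2]
def rect(c,box,z,lo=60,hi=256):
    """outline of bright blob inside box x0,y0,x1,y1 -> centre, sides, yaw of long side at height z"""
    x0,y0,x1,y1=box; g=cv2.cvtColor(c["color"],cv2.COLOR_BGR2GRAY)[y0:y1,x0:x1]
    m=cv2.inRange(g,lo,hi-1)
    k=max(cv2.findContours(m,cv2.RETR_EXTERNAL,cv2.CHAIN_APPROX_NONE)[0],key=cv2.contourArea)[:,0]
    w=np.array([ray(c,(u+x0,v+y0),z)[:2] for u,v in k],np.float32)*1000
    (cx,cy),(a,b),t=cv2.minAreaRect(w)
    if a<b: a,b,t=b,a,t+90
    return np.round([cx,cy,a,b,(t+90)%180-90],1)
def view(c,name,box,s):
    x0,y0,x1,y1=box
    cv2.imwrite(f"pics/{name}.png",cv2.resize(c["color"][y0:y1,x0:x1],None,fx=s,fy=s,interpolation=cv2.INTER_CUBIC))
E
python3 - <<'E'
from h import *
c=optics.read_camera("top"); s=optics.read_camera("side")
for n,b in dict(block=(370,190,430,262),jar=(435,265,500,330),case=(305,280,355,335),pot=(245,200,290,245),rack=(325,155,350,222)).items():
    print(n,rect(c,b,0.01,60))
a=c["color"][265:330,170:235]; b=s["color"][395:480,235:320]
cv2.imwrite("pics/stack.png",np.hstack([cv2.resize(a,(400,400),interpolation=2),cv2.resize(b,(400,400),interpolation=2)]))
E
```

```text
block [ 645.2 -144.4  133.6   88.7   -4.7]
jar [ 474.7 -292.9   89.4   88.7  -14.5]
case [459.   26.3  74.8  59.1 -34.4]
pot [658.3 170.6  58.2  57.   20. ]
rack [737.6  -1.  127.1  28.9  -1.5]
```

View pics/stack.png

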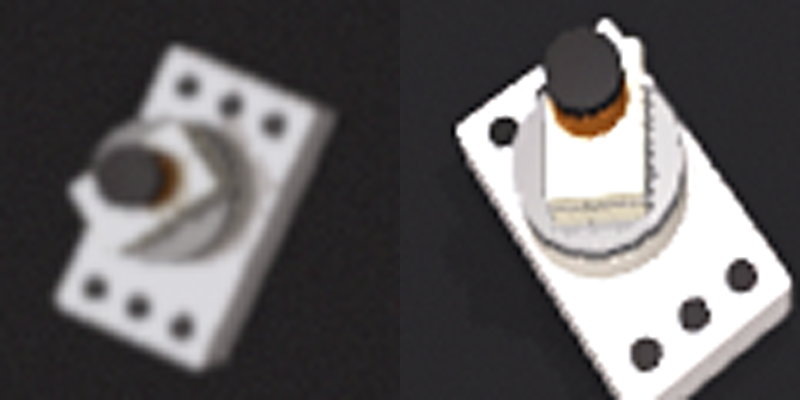

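The crop confirms it: the amber pot with its black cap is on top at crop (130,175), with the case, jar and block under it. I convert the pixels to positions.

```bash
cat >> h.py <<'E'
def go(x,y,z,yaw=None):
    """print shift in the tool frame (after turn) in mm and rz in deg; x,y,z mm; yaw = closing direction deg"""
    s=ctrl.get_state(); R=Ro.from_quat(s["tcp_rot"]).as_matrix()
    cur=np.degrees(np.arctan2(R[1,1],R[0,1])); turn=0
    if yaw is not None: turn=-((yaw-cur+90)%180-90)
    R2=R@Ro.from_euler("z",turn,degrees=True).as_matrix()
    d=np.array([x,y,z])-s["eef_pos"]*1000
    print("t %.2f q6 %.2f at"%(s["time"],s["qpos"][5]),np.round(s["eef_pos"]*1000,1),"yaw %.1f"%cur,"tilt %.1f"%np.degrees(np.arccos(-R[2,2])))
    print(" shift(before turn)",np.round(R.T@d,1),"shift(after turn)",np.round(R2.T@d,1),"rz %.1f"%turn)
E
python3 - <<'E'
from h import *
c=optics.read_camera("top"); s=optics.read_camera("side")
f=lambda u,v:(170+u/6.154,265+v/6.154); g=lambda u,v:(235+(u-400)/4.706,395+v/4.706)
P=lambda n,z,q,cc=c,ff=f: print(n,[list(np.round(ray(cc,ff(*k),z)[:2]*1000,1)) for k in q])
P("pot",.132,[(130,175)]); P("pot side",.132,[(583,66)],s,g)
P("case",.102,[(180,125),(218,190),(125,255),(70,185)])
P("jar",.072,[(175,190)]); P("jar side",.072,[(600,165)],s,g)
P("block",.036,[(178,45),(318,108),(205,365),(60,298)])
go(658,171,120,75)
E
```

```text
pot [[np.float64(494.1), np.float64(314.8)]]
pot side [[np.float64(495.6), np.float64(313.9)]]
case [[np.float64(511.9), np.float64(306.3)], [np.float64(488.6), np.float64(292.5)], [np.float64(466.5), np.float64(325.6)], [np.float64(491.6), np.float64(345.5)]]
jar [[np.float64(489.3), np.float64(316.7)]]
jar side [[np.float64(489.8), np.float64(321.8)]]
block [[np.float64(544.2), np.float64(326.5)], [np.float64(519.2), np.float64(273.2)], [np.float64(424.6), np.float64(315.5)], [np.float64(450.5), np.float64(370.5)]]
t 0.30 q6 -0.15 at [214. 640. 207.] yaw 71.5 tilt 0.0
 shift(before turn) [-569.9 -303.8   87.2] shift(after turn) [-550.3 -338.    87.2] rz -3.5
```

Everything matches the known sizes: the block comes out about 104x60 at yaw -24.6, the case's long axis is near 120°, and the two cameras agree on the pot to 2 mm. I move above the pot and turn so the fingers close along about 30°.

```bash
python3 -m creep '[{"x":-31,"y":-18.3},{"x":-31,"y":-18.3},{"x":-31,"y":-18.3},{"x":-31,"y":-18.3},{"x":-31,"y":-18.3},{"x":-31,"y":-18.3},{"x":-31,"y":-18.3},{"x":-31,"y":-18.3},{"x":-31,"y":-18.3},{"x":-31,"y":-18.3}]' 30
python3 -m creep '[{"x":-31,"y":-18.3},{"x":-28,"y":-18.3},{"rz":7},{"rz":7},{"rz":7},{"rz":7},{"rz":7},{"rz":7},{},{}]'
python3 - <<'E'
from h import *
c=optics.read_camera("wrist"); cv2.imwrite("pics/w1.png",c["color"])
print([proj(c,(.495,.3145,z)) for z in(.132,.102)],proj(c,(.490,.3175,.102)))
go(495,314.5,107,30)
E
```

```text
[array([ 74.48381087, 634.51960245]), array([ 93.09029708, 596.32070702])] [ 93.48361652 592.14179594]
t 0.35 q6 -0.15 at [214.  640.  207.2] yaw 71.5 tilt 0.0
 shift(before turn) [-369.7 -219.5  100.3] shift(after turn) [-422.3   80.6  100.3] rz 41.5$[0]: bad value
$[0]: bad value
```

View pics/w1.png

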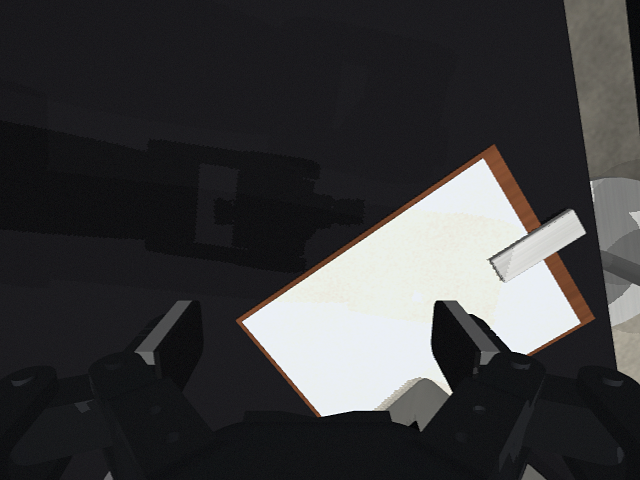

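The call was refused and the arm has not moved; the picture shows only the clipboard. Rows probably need all seven keys.

```bash
python3 -m creep '[{"x":-31,"y":-18.3,"z":0,"rx":0,"ry":0,"rz":0,"grip":1},{"x":-31,"y":-18.3,"z":0,"rx":0,"ry":0,"rz":0,"grip":1},{"x":-31,"y":-18.3,"z":0,"rx":0,"ry":0,"rz":0,"grip":1},{"x":-31,"y":-18.3,"z":0,"rx":0,"ry":0,"rz":0,"grip":1},{"x":-31,"y":-18.3,"z":0,"rx":0,"ry":0,"rz":0,"grip":1},{"x":-31,"y":-18.3,"z":0,"rx":0,"ry":0,"rz":0,"grip":1},{"x":-31,"y":-18.3,"z":0,"rx":0,"ry":0,"rz":0,"grip":1},{"x":-31,"y":-18.3,"z":0,"rx":0,"ry":0,"rz":0,"grip":1},{"x":-31,"y":-18.3,"z":0,"rx":0,"ry":0,"rz":0,"grip":1},{"x":-31,"y":-18.3,"z":0,"rx":0,"ry":0,"rz":0,"grip":1}]' 30 && 
python3 -m creep '[{"x":-31,"y":-18.3,"z":0,"rx":0,"ry":0,"rz":0,"grip":1},{"x":-28,"y":-18.3,"z":0,"rx":0,"ry":0,"rz":0,"grip":1},{"x":0,"y":0,"z":0,"rx":0,"ry":0,"rz":7,"grip":1},{"x":0,"y":0,"z":0,"rx":0,"ry":0,"rz":7,"grip":1},{"x":0,"y":0,"z":0,"rx":0,"ry":0,"rz":7,"grip":1},{"x":0,"y":0,"z":0,"rx":0,"ry":0,"rz":7,"grip":1},{"x":0,"y":0,"z":0,"rx":0,"ry":0,"rz":7,"grip":1},{"x":0,"y":0,"z":0,"rx":0,"ry":0,"rz":7,"grip":1},{"x":0,"y":0,"z":0,"rx":0,"ry":0,"rz":0,"grip":1},{"x":0,"y":0,"z":0,"rx":0,"ry":0,"rz":0,"grip":1}]'
python3 - <<'E'
from h import *
c=optics.read_camera("wrist"); cv2.imwrite("pics/w2.png",c["color"])
print([proj(c,(.495,.3145,z)) for z in(.132,.102)],proj(c,(.490,.3175,.102)))
go(495,314.5,107,30)
E
```

```text
time: 1.18
eef_pos: [0.4509, 0.3668, 0.2078]
tcp_rot: [0.161, 0.987, 0.0, 0.0]
contact_force: [0.3, -0.6, 0.0]
opening: 0.997
finger_force: 0.0
time: 2.02
eef_pos: [0.4944, 0.3148, 0.2076]
tcp_rot: [0.502, 0.865, 0.0, 0.0]
contact_force: [0.1, 0.3, 0.4]
opening: 0.996
finger_force: 0.0
[array([317.03198497, 243.51744539]), array([316.99909855, 232.43651802])] [313.07434574 225.64667893]
t 2.07 q6 -0.12 at [494.4 314.8 207.5] yaw 29.7 tilt 0.0
 shift(before turn) [ -0.6   0.4 100.5] shift(after turn) [ -0.6   0.4 100.5] rz -0.3
```

View pics/w2.png

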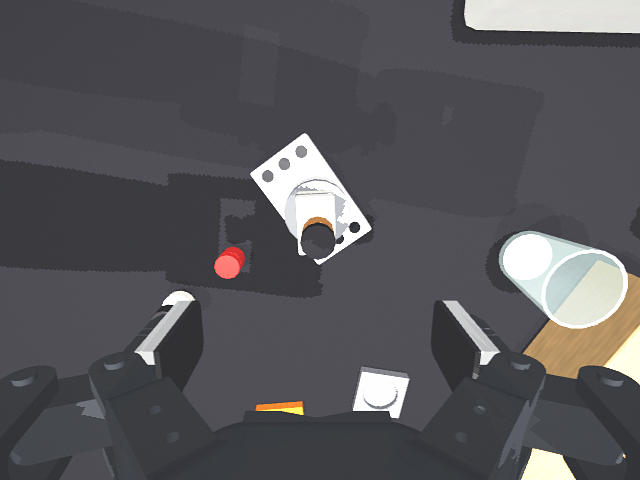

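The cap is at (318,239), against a prediction of (317,243), and the case's long axis runs vertically in the image, so both agree. I descend and grip the pot.

```bash
python3 -m creep '[{"x":0,"y":0,"z":25,"rx":0,"ry":0,"rz":0,"grip":1},{"x":0,"y":0,"z":25,"rx":0,"ry":0,"rz":0,"grip":1},{"x":0,"y":0,"z":25,"rx":0,"ry":0,"rz":0,"grip":1},{"x":0,"y":0,"z":17,"rx":0,"ry":0,"rz":0,"grip":1},{"x":0,"y":0,"z":8,"rx":0,"ry":0,"rz":0,"grip":1},{"x":0,"y":0,"z":0,"rx":0,"ry":0,"rz":0,"grip":0.5},{"x":0,"y":0,"z":0,"rx":0,"ry":0,"rz":0,"grip":0},{"x":0,"y":0,"z":0,"rx":0,"ry":0,"rz":0,"grip":0},{"x":0,"y":0,"z":0,"rx":0,"ry":0,"rz":0,"grip":0},{"x":0,"y":0,"z":0,"rx":0,"ry":0,"rz":0,"grip":0}]' 30 
python3 -m creep '[{"x":0,"y":0,"z":0,"rx":0,"ry":0,"rz":0,"grip":0},{"x":0,"y":0,"z":0,"rx":0,"ry":0,"rz":0,"grip":0},{"x":0,"y":0,"z":0,"rx":0,"ry":0,"rz":0,"grip":0},{"x":0,"y":0,"z":0,"rx":0,"ry":0,"rz":0,"grip":0},{"x":0,"y":0,"z":-5,"rx":0,"ry":0,"rz":0,"grip":0},{"x":0,"y":0,"z":-10,"rx":0,"ry":0,"rz":0,"grip":0},{"x":0,"y":0,"z":-20,"rx":0,"ry":0,"rz":0,"grip":0},{"x":0,"y":0,"z":-25,"rx":0,"ry":0,"rz":0,"grip":0},{"x":0,"y":0,"z":-25,"rx":0,"ry":0,"rz":0,"grip":0},{"x":0,"y":0,"z":0,"rx":0,"ry":0,"rz":0,"grip":0}]' 
python3 - <<'E'
from h import *
c=optics.read_camera("wrist"); cv2.imwrite("pics/w3.png",c["color"])
go(658.3,170.6,100)
E
```

```text
time: 2.9
eef_pos: [0.4953, 0.3152, 0.1092]
tcp_rot: [0.504, 0.864, 0.001, 0.001]
contact_force: [-0.3, 0.1, -0.3]
opening: 0.296
finger_force: 0.0
time: 3.73
eef_pos: [0.4976, 0.3163, 0.1999]
tcp_rot: [0.504, 0.864, 0.005, 0.004]
contact_force: [-0.3, -0.5, 1.1]
opening: 0.002
finger_force: 0.0
t 3.78 q6 -0.12 at [496.6 315.8 197.2] yaw 29.5 tilt 0.5
 shift(before turn) [-205.9   68.4   98. ] shift(after turn) [-205.9   68.4   98. ] rz 0.0
```

View pics/w3.png

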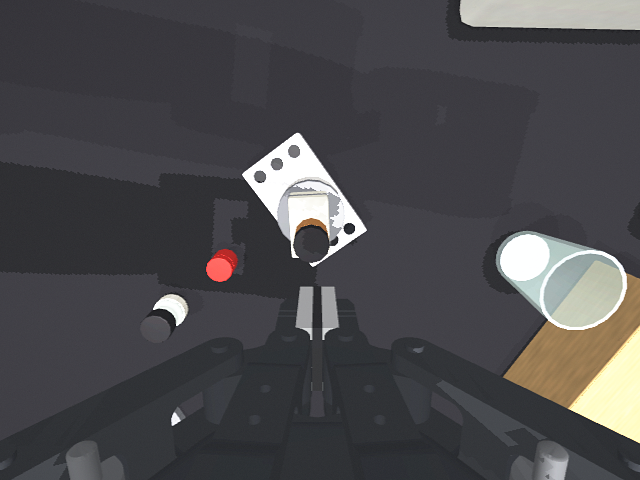

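The gripper closed empty. The pot's cap is still standing on the case at (311,242). I check where the pot really is relative to the tool.

```bash
python3 - <<'E'
from h import *
s=ctrl.get_state();print(s["time"],s["eef_pos"])
c=optics.read_camera("wrist"); t=optics.read_camera("top"); d=optics.read_camera("side")
s=ctrl.get_state();print(s["eef_pos"], "cam", -c["R"].T@c["t"])
print("tcp px",proj(c,s["eef_pos"]),"pot",proj(c,(.495,.3145,.132)),"potfoot",proj(c,(.495,.3145,.102)))
a=d["color"][330:460,220:350]; b=c["color"][120:280,230:390]
cv2.imwrite("pics/s3.png",np.hstack([cv2.resize(a,(400,400),interpolation=2),cv2.resize(b,(400,400),interpolation=2)]))
E
```

```text
3.7833 [0.49657839 0.3157895  0.19718934]
[0.49373258 0.31452139 0.1915499 ] cam [0.46232863 0.37379126 0.36341111]
tcp px [309.75567654 281.19958301] pot [312.38212631 247.53154838] potfoot [312.49845159 235.56457426]
```

View pics/s3.png

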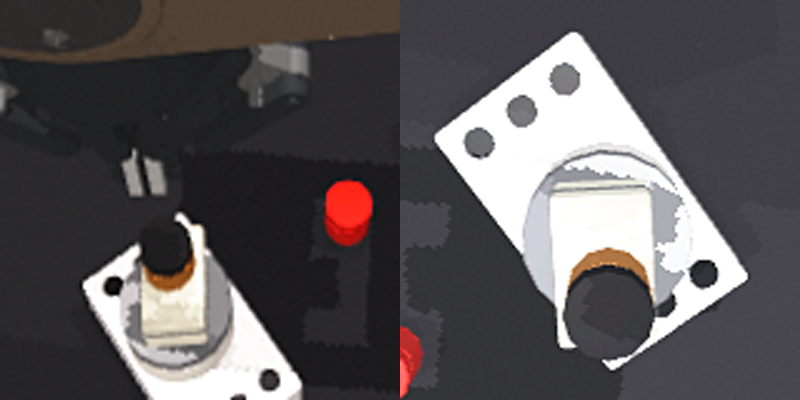

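The pot stands within 2 mm of where I expected, and the tool was over it, so the pads must have caught too little of the cap because the open fingers stand farther back. I go lower, shift 2 mm along tool -x, and read the grip before lifting.

```bash
python3 -m creep '[{"x":-2,"y":0,"z":0,"rx":0,"ry":0,"rz":0,"grip":1},{"x":0,"y":0,"z":0,"rx":0,"ry":0,"rz":0,"grip":1},{"x":0,"y":0,"z":0,"rx":0,"ry":0,"rz":0,"grip":1},{"x":0,"y":0,"z":0,"rx":0,"ry":0,"rz":0,"grip":1},{"x":0,"y":0,"z":0,"rx":0,"ry":0,"rz":0,"grip":1},{"x":0,"y":0,"z":0,"rx":0,"ry":0,"rz":0,"grip":1},{"x":0,"y":0,"z":20,"rx":0,"ry":0,"rz":0,"grip":1},{"x":0,"y":0,"z":25,"rx":0,"ry":0,"rz":0,"grip":1},{"x":0,"y":0,"z":25,"rx":0,"ry":0,"rz":0,"grip":1},{"x":0,"y":0,"z":18,"rx":0,"ry":0,"rz":0,"grip":1}]' 40 
python3 -m creep '[{"x":0,"y":0,"z":0,"rx":0,"ry":0,"rz":0,"grip":1},{"x":0,"y":0,"z":0,"rx":0,"ry":0,"rz":0,"grip":0.4},{"x":0,"y":0,"z":0,"rx":0,"ry":0,"rz":0,"grip":0.4},{"x":0,"y":0,"z":0,"rx":0,"ry":0,"rz":0,"grip":0.4},{"x":0,"y":0,"z":0,"rx":0,"ry":0,"rz":0,"grip":0.4},{"x":0,"y":0,"z":0,"rx":0,"ry":0,"rz":0,"grip":0.4},{"x":0,"y":0,"z":0,"rx":0,"ry":0,"rz":0,"grip":0.4},{"x":0,"y":0,"z":0,"rx":0,"ry":0,"rz":0,"grip":0.4},{"x":0,"y":0,"z":0,"rx":0,"ry":0,"rz":0,"grip":0.4},{"x":0,"y":0,"z":0,"rx":0,"ry":0,"rz":0,"grip":0.4}]' 
python3 - <<'E'
from h import *
c=optics.read_camera("wrist"); d=optics.read_camera("side")
a=d["color"][350:460,230:340]; b=c["color"][180:340,230:390]
cv2.imwrite("pics/s4.png",np.hstack([cv2.resize(a,(400,400),interpolation=2),cv2.resize(b,(400,400),interpolation=2)]))
E
```

```text
time: 4.77
eef_pos: [0.4945, 0.3127, 0.1024]
tcp_rot: [0.504, 0.864, -0.001, -0.001]
contact_force: [-0.9, -0.3, -0.4]
opening: 0.999
finger_force: 0.0
time: 5.6
eef_pos: [0.4953, 0.3131, 0.1046]
tcp_rot: [0.504, 0.864, 0.0, 0.0]
contact_force: [0.5, 0.7, -0.2]
opening: 0.4
finger_force: 0.0
```

View pics/s4.png

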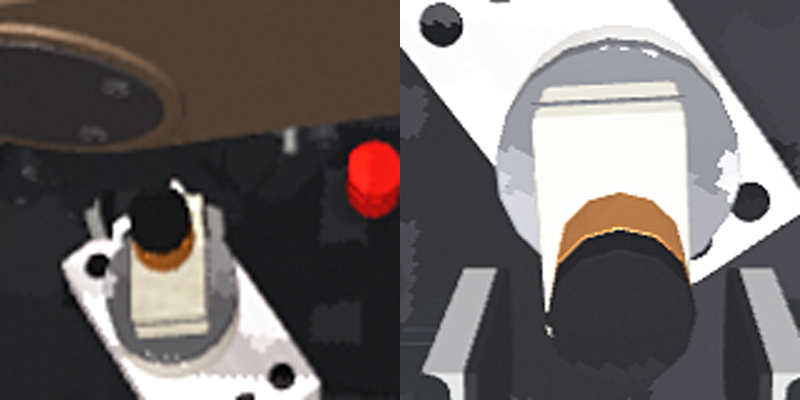

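The half-closed fingers stand on both sides of the pot, and the pad ends are at crop y≈270 (image v≈288). I check the pads' place along tool x by projecting the tool points.

```bash
python3 - <<'E'
from h import *
s=ctrl.get_state(); c=optics.read_camera("wrist"); R=Ro.from_quat(s["tcp_rot"]).as_matrix(); p=s["eef_pos"]
print(p, c["K"][0,0], (R.T@(-c["R"].T@c["t"]-p))*1000, R.T@c["R"].T[:,2])
for dx in(-11,0,11):
  for dy in (-17,17):
    for dz in (0,-19,-30): print(dx,dy,dz,np.round(proj(c,p+R@np.array([dx,dy,dz])/1000)))
view(c,"w5",(120,150,520,450),2)
E
```

```text
[0.49532663 0.31305761 0.10448803] 383.5441194848273 [ 6.71903253e+01  1.41692186e-01 -1.66310079e+02] [-2.64626104e-01  3.35270971e-04  9.64351032e-01]
-11 -17 0 [280. 308.]
-11 -17 -19 [276. 327.]
-11 -17 -30 [273. 341.]
-11 17 0 [352. 308.]
-11 17 -19 [356. 327.]
-11 17 -30 [359. 341.]
0 -17 0 [280. 286.]
0 -17 -19 [275. 303.]
0 -17 -30 [273. 315.]
0 17 0 [353. 286.]
0 17 -19 [357. 303.]
0 17 -30 [360. 315.]
11 -17 0 [279. 264.]
11 -17 -19 [275. 279.]
11 -17 -30 [272. 289.]
11 17 0 [354. 264.]
11 17 -19 [358. 279.]
11 17 -30 [361. 289.]
```

View pics/w5.png

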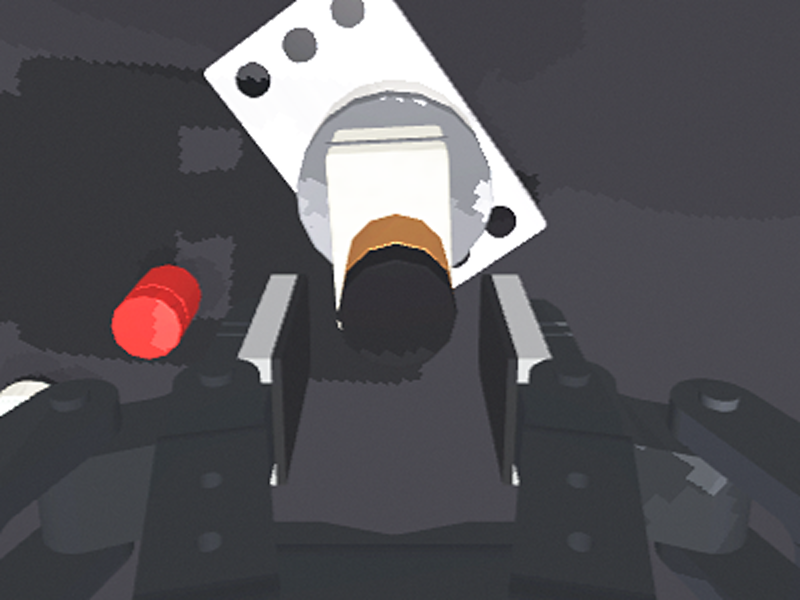

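```bash
python3 - <<'E'
from h import *
d=optics.read_camera("side"); t=optics.read_camera("top"); c=optics.read_camera("wrist")
print("shut tcp",proj(d,(.4937,.3145,.1915)))
s=ctrl.get_state();R=Ro.from_quat(s["tcp_rot"]).as_matrix(); p=s["eef_pos"]
for dy in (-17,17):
  for dz in (0,-15,-28): print(dy,dz,np.round(proj(d,p+R@np.array([0,dy,dz])/1000),1))
print("cap",proj(d,(.495,.3145,.132)), "foot",proj(d,(.495,.3145,.102)), "wrist cap",proj(c,(.495,.3145,.132)))
a=d["color"][370:450,225:325]; 
a=cv2.convertScaleAbs(a,alpha=1.6,beta=25)
cv2.imwrite("pics/s5.png",cv2.resize(a,None,fx=8,fy=7.5,interpolation=2)[:600])
E
```

```text
shut tcp [271.35496706 393.93460279]
-17 0 [288. 415.]
-17 -15 [287.4 411.4]
-17 -28 [287.  408.1]
17 0 [263.6 415.6]
17 -15 [262.6 412. ]
17 -28 [261.7 408.8]
cap [273.99775727 409.66050369] foot [275.57772453 416.91145459] wrist cap [317.29827841 309.20344733]
```

View pics/s5.png

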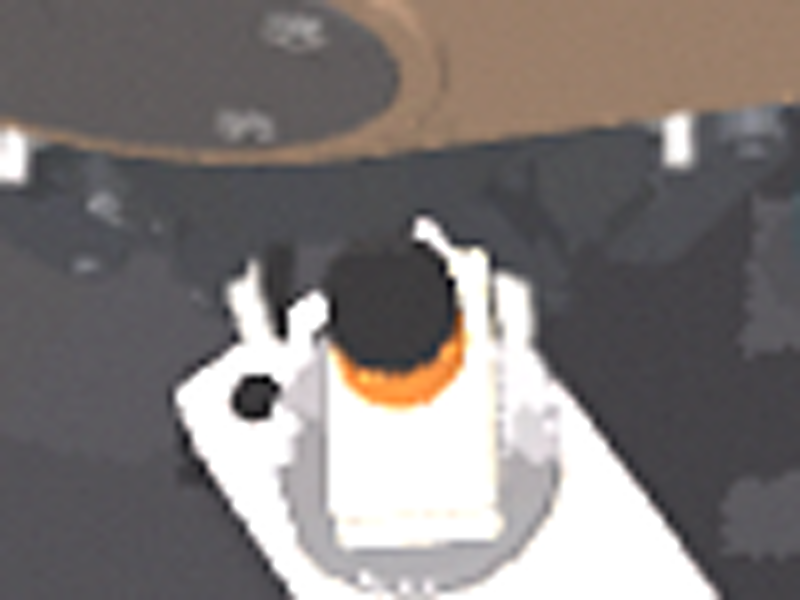

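The projections show image-up is tool +x. The pad ends fit both cameras only if the tips stand about 20 mm behind the nominal TCP. That explains closing above the cap without touching it. I test this by going 12 mm lower with the fingers at 0.6, x +3, then closing and reading the opening: about 0.28 means pot, 0.33 means case.

```bash
python3 -m creep '[{"x":1,"y":0,"z":0,"rx":0,"ry":0,"rz":0,"grip":0.6},{"x":2,"y":0,"z":0,"rx":0,"ry":0,"rz":0,"grip":0.6},{"x":0,"y":0,"z":3,"rx":0,"ry":0,"rz":0,"grip":0.6},{"x":0,"y":0,"z":3,"rx":0,"ry":0,"rz":0,"grip":0.6},{"x":0,"y":0,"z":3,"rx":0,"ry":0,"rz":0,"grip":0.6},{"x":0,"y":0,"z":3,"rx":0,"ry":0,"rz":0,"grip":0.6},{"x":0,"y":0,"z":0,"rx":0,"ry":0,"rz":0,"grip":0.25},{"x":0,"y":0,"z":0,"rx":0,"ry":0,"rz":0,"grip":0.25},{"x":0,"y":0,"z":0,"rx":0,"ry":0,"rz":0,"grip":0.25},{"x":0,"y":0,"z":0,"rx":0,"ry":0,"rz":0,"grip":0.25}]' 25
python3 -m creep '[{"x":0,"y":0,"z":0,"rx":0,"ry":0,"rz":0,"grip":0.2},{"x":0,"y":0,"z":0,"rx":0,"ry":0,"rz":0,"grip":0.2},{"x":0,"y":0,"z":0,"rx":0,"ry":0,"rz":0,"grip":0.2},{"x":0,"y":0,"z":0,"rx":0,"ry":0,"rz":0,"grip":0.2},{"x":0,"y":0,"z":0,"rx":0,"ry":0,"rz":0,"grip":0.2},{"x":0,"y":0,"z":0,"rx":0,"ry":0,"rz":0,"grip":0.2},{"x":0,"y":0,"z":0,"rx":0,"ry":0,"rz":0,"grip":0.2},{"x":0,"y":0,"z":0,"rx":0,"ry":0,"rz":0,"grip":0.2},{"x":0,"y":0,"z":0,"rx":0,"ry":0,"rz":0,"grip":0.2},{"x":0,"y":0,"z":0,"rx":0,"ry":0,"rz":0,"grip":0.2}]'
```

```text
time: 6.73
eef_pos: [0.494, 0.3157, 0.0926]
tcp_rot: [0.504, 0.864, 0.0, 0.0]
contact_force: [0.0, -0.3, -0.2]
opening: 0.265
finger_force: 24.5
time: 7.57
eef_pos: [0.4939, 0.3157, 0.0925]
tcp_rot: [0.504, 0.864, -0.0, -0.0]
contact_force: [0.2, 0.3, -0.5]
opening: 0.271
finger_force: 24.5
```

It grips at 0.27, which is the pot's 24 mm. So the tips do stand well behind the nominal TCP, and the held pot's foot is at TCP z + 9.5 mm. I lift and carry it to the pot dock.

```bash
python3 -m creep '[{"x":0,"y":0,"z":-5,"rx":0,"ry":0,"rz":0,"grip":0.2},{"x":0,"y":0,"z":-10,"rx":0,"ry":0,"rz":0,"grip":0.2},{"x":0,"y":0,"z":-20,"rx":0,"ry":0,"rz":0,"grip":0.2},{"x":0,"y":0,"z":-20,"rx":0,"ry":0,"rz":0,"grip":0.2},{"x":-10,"y":3.5,"z":0,"rx":0,"ry":0,"rz":0,"grip":0.2},{"x":-23,"y":8,"z":0,"rx":0,"ry":0,"rz":0,"grip":0.2},{"x":-23,"y":8,"z":0,"rx":0,"ry":0,"rz":0,"grip":0.2},{"x":-23,"y":8,"z":0,"rx":0,"ry":0,"rz":0,"grip":0.2},{"x":-23,"y":8,"z":0,"rx":0,"ry":0,"rz":0,"grip":0.2},{"x":-23,"y":8,"z":0,"rx":0,"ry":0,"rz":0,"grip":0.2}]'
python3 -m creep '[{"x":-23,"y":8,"z":0,"rx":0,"ry":0,"rz":0,"grip":0.2},{"x":-23,"y":8,"z":0,"rx":0,"ry":0,"rz":0,"grip":0.2},{"x":-23,"y":8,"z":10,"rx":0,"ry":0,"rz":0,"grip":0.2},{"x":-13,"y":4,"z":20,"rx":0,"ry":0,"rz":0,"grip":0.2},{"x":0,"y":0,"z":20,"rx":0,"ry":0,"rz":0,"grip":0.2},{"x":0,"y":0,"z":10,"rx":0,"ry":0,"rz":0,"grip":0.2},{"x":0,"y":0,"z":0,"rx":0,"ry":0,"rz":0,"grip":0.2},{"x":0,"y":0,"z":0,"rx":0,"ry":0,"rz":0,"grip":0.2},{"x":0,"y":0,"z":0,"rx":0,"ry":0,"rz":0,"grip":0.2},{"x":0,"y":0,"z":0,"rx":0,"ry":0,"rz":0,"grip":0.2}]'
python3 - <<'E'
from h import *
go(658.3,170.6,-5)
c=optics.read_camera("wrist")
print("dock centre",proj(c,(.6583,.1706,.010)),"tcp",proj(c,ctrl.get_state()["eef_pos"]))
view(c,"w6",(140,80,500,350),2.2)
E
```

```text
time: 8.4
eef_pos: [0.5944, 0.227, 0.1475]
tcp_rot: [0.504, 0.864, 0.0, 0.0]
contact_force: [-0.2, -0.1, 0.1]
opening: 0.266
finger_force: 24.5
time: 9.23
eef_pos: [0.659, 0.1713, 0.0895]
tcp_rot: [0.503, 0.864, 0.001, 0.001]
contact_force: [0.5, -0.4, -0.2]
opening: 0.271
finger_force: 24.6
t 9.23 q6 -0.41 at [659.  171.3  89.5] yaw 29.6 tilt 0.2
 shift(before turn) [-0.2 -1.2 94.5] shift(after turn) [-0.2 -1.2 94.5] rz 0.0
dock centre [314.67324236 241.36116163] tcp [316.20782314 286.10725774]
```

View pics/w6.png

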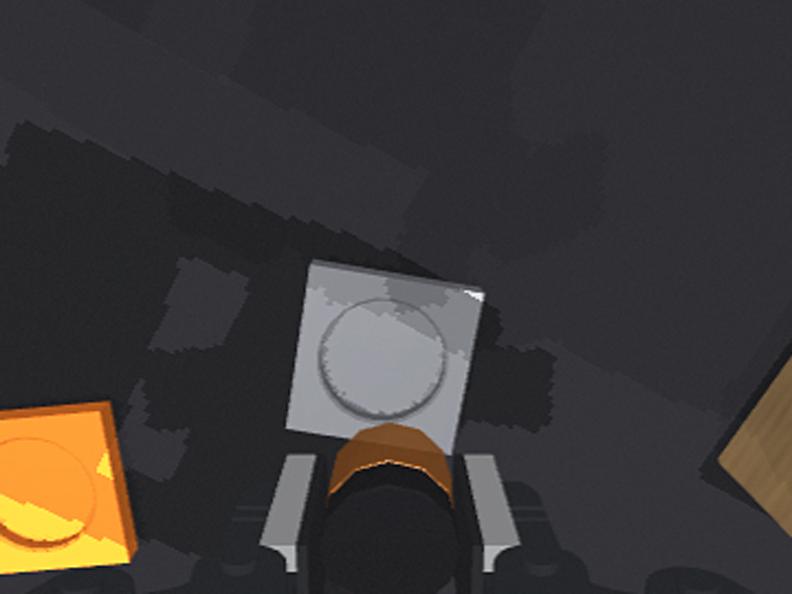

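The dock's pocket centre is at image (314,243), against a prediction of (315,241), so the pot is aligned within 1 mm. I lower and release.

```bash
python3 -m creep '[{"x":0,"y":-1,"z":20,"rx":0,"ry":0,"rz":0,"grip":0.2},{"x":0,"y":0,"z":25,"rx":0,"ry":0,"rz":0,"grip":0.2},{"x":0,"y":0,"z":20,"rx":0,"ry":0,"rz":0,"grip":0.2},{"x":0,"y":0,"z":14,"rx":0,"ry":0,"rz":0,"grip":0.2},{"x":0,"y":0,"z":6,"rx":0,"ry":0,"rz":0,"grip":0.2},{"x":0,"y":0,"z":3,"rx":0,"ry":0,"rz":0,"grip":0.2},{"x":0,"y":0,"z":2,"rx":0,"ry":0,"rz":0,"grip":0.2},{"x":0,"y":0,"z":2,"rx":0,"ry":0,"rz":0,"grip":0.2},{"x":0,"y":0,"z":1,"rx":0,"ry":0,"rz":0,"grip":0.2},{"x":0,"y":0,"z":0,"rx":0,"ry":0,"rz":0,"grip":0.2}]'
```

```text
time: 10.12
eef_pos: [0.6578, 0.1704, -0.0046]
tcp_rot: [0.504, 0.864, 0.0, 0.001]
contact_force: [0.5, -0.2, -0.5]
opening: 0.264
finger_force: 24.6
```

```bash
python3 -m creep '[{"x":0,"y":0,"z":1,"rx":0,"ry":0,"rz":0,"grip":0.2},{"x":0,"y":0,"z":0,"rx":0,"ry":0,"rz":0,"grip":0.2},{"x":0,"y":0,"z":0,"rx":0,"ry":0,"rz":0,"grip":0.35},{"x":0,"y":0,"z":0,"rx":0,"ry":0,"rz":0,"grip":0.5},{"x":0,"y":0,"z":0,"rx":0,"ry":0,"rz":0,"grip":0.6},{"x":0,"y":0,"z":0,"rx":0,"ry":0,"rz":0,"grip":0.6},{"x":0,"y":0,"z":-10,"rx":0,"ry":0,"rz":0,"grip":0.6},{"x":0,"y":0,"z":-25,"rx":0,"ry":0,"rz":0,"grip":0.7},{"x":0,"y":0,"z":-40,"rx":0,"ry":0,"rz":0,"grip":0.7},{"x":0,"y":0,"z":-40,"rx":0,"ry":0,"rz":0,"grip":0.7}]'
python3 - <<'E'
from h import *
go(490,317.5,110,30)
E
```

```text
time: 10.95
eef_pos: [0.6557, 0.1701, 0.1085]
tcp_rot: [0.504, 0.864, -0.001, -0.002]
contact_force: [1.7, 0.1, 0.1]
opening: 0.698
finger_force: 0.0
t 10.95 q6 -0.41 at [655.7 170.1 108.5] yaw 29.5 tilt 0.2
 shift(before turn) [209.9 -71.7  -0.9] shift(after turn) [210.5 -69.8  -0.9] rz -0.5
```

The pot is released. Before moving, I check the case centre from its front edge in the earlier side crop (s5, at about (416,513)) against the top estimate.

```bash
python3 -m creep '[{"x":26,"y":-9,"z":-6,"rx":0,"ry":0,"rz":0,"grip":0.7},{"x":26,"y":-9,"z":-6,"rx":0,"ry":0,"rz":0,"grip":0.7},{"x":26,"y":-9,"z":-6,"rx":0,"ry":0,"rz":0,"grip":0.7},{"x":26,"y":-9,"z":-6,"rx":0,"ry":0,"rz":0,"grip":0.7},{"x":26,"y":-9,"z":-6,"rx":0,"ry":0,"rz":0,"grip":0.7},{"x":26,"y":-9,"z":0,"rx":0,"ry":0,"rz":0,"grip":0.7},{"x":26,"y":-9,"z":0,"rx":0,"ry":0,"rz":0,"grip":0.7},{"x":25,"y":-8,"z":0,"rx":0,"ry":0,"rz":0,"grip":0.7},{"x":0,"y":0,"z":0,"rx":0,"ry":0,"rz":0,"grip":0.7},{"x":0,"y":0,"z":0,"rx":0,"ry":0,"rz":0,"grip":0.7}]'
python3 - <<'E'
from h import *
d=optics.read_camera("side"); c=optics.read_camera("wrist")
e=ray(d,(225+416/8,370+513/7.5),.102)*1000; u=np.array([-.5,.866,0]); print("edge",e,"centre",e-22*u)
view(c,"w7",(220,120,420,270),4)
print([proj(c,(.490,.3175,z)) for z in (.102,.072)])
go(490,317.5,60,30)
E
```

```text
time: 11.78
eef_pos: [0.4927, 0.3163, 0.1393]
tcp_rot: [0.503, 0.864, 0.0, 0.0]
contact_force: [-0.2, -0.6, -1.1]
opening: 0.702
finger_force: 0.0
edge [478.39899329 337.7641595  102.        ] centre [489.39899329 318.7121595  102.        ]
[array([312.31922036, 255.1995309 ]), array([312.79064825, 240.96078319])]
t 11.88 q6 -0.12 at [494.1 315.2 139.2] yaw 29.5 tilt 0.1
 shift(before turn) [ 4.  -2.5 79.2] shift(after turn) [ 4.  -2.5 79.2] rz -0.5
```

View pics/w7.png

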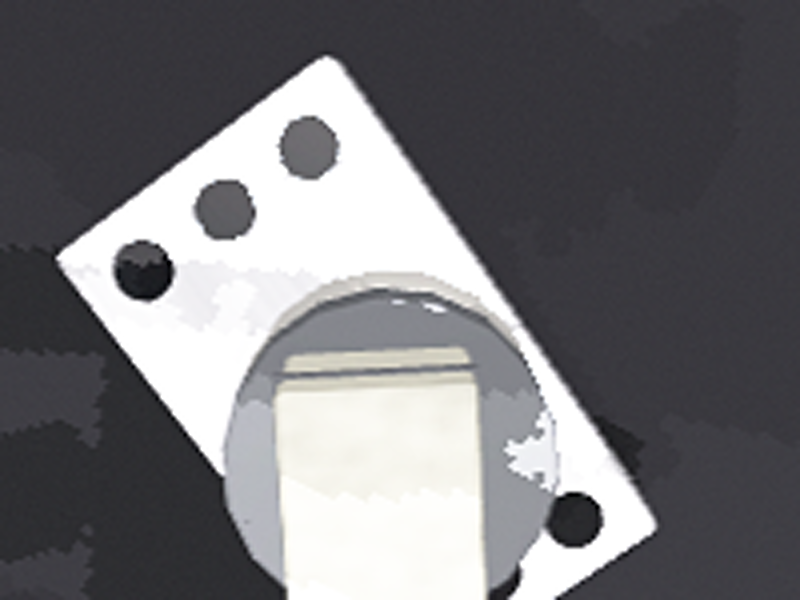

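The case is at image u≈314 with its front edge at v≈216. It agrees with my estimate and needs a turn of about -3°. I descend to TCP z=60 and grip.

```bash
python3 -m creep '[{"x":4,"y":-1,"z":0,"rx":0,"ry":0,"rz":-3,"grip":0.7},{"x":0,"y":0,"z":20,"rx":0,"ry":0,"rz":0,"grip":0.7},{"x":0,"y":0,"z":25,"rx":0,"ry":0,"rz":0,"grip":0.7},{"x":0,"y":0,"z":18,"rx":0,"ry":0,"rz":0,"grip":0.7},{"x":0,"y":0,"z":10,"rx":0,"ry":0,"rz":0,"grip":0.7},{"x":0,"y":0,"z":6,"rx":0,"ry":0,"rz":0,"grip":0.7},{"x":0,"y":0,"z":0,"rx":0,"ry":0,"rz":0,"grip":0.7},{"x":0,"y":0,"z":0,"rx":0,"ry":0,"rz":0,"grip":0.4},{"x":0,"y":0,"z":0,"rx":0,"ry":0,"rz":0,"grip":0.3},{"x":0,"y":0,"z":0,"rx":0,"ry":0,"rz":0,"grip":0.25}]' 30
python3 -m creep '[{"x":0,"y":0,"z":0,"rx":0,"ry":0,"rz":0,"grip":0.25},{"x":0,"y":0,"z":0,"rx":0,"ry":0,"rz":0,"grip":0.25},{"x":0,"y":0,"z":0,"rx":0,"ry":0,"rz":0,"grip":0.25},{"x":0,"y":0,"z":0,"rx":0,"ry":0,"rz":0,"grip":0.25},{"x":0,"y":0,"z":0,"rx":0,"ry":0,"rz":0,"grip":0.25},{"x":0,"y":0,"z":0,"rx":0,"ry":0,"rz":0,"grip":0.25},{"x":0,"y":0,"z":0,"rx":0,"ry":0,"rz":0,"grip":0.25},{"x":0,"y":0,"z":0,"rx":0,"ry":0,"rz":0,"grip":0.25},{"x":0,"y":0,"z":0,"rx":0,"ry":0,"rz":0,"grip":0.25},{"x":0,"y":0,"z":0,"rx":0,"ry":0,"rz":0,"grip":0.25}]'
python3 - <<'E'
from h import *
go(459,26.3,140,55.6)
E
```

```text
time: 12.72
eef_pos: [0.492, 0.3189, 0.0614]
tcp_rot: [0.481, 0.877, 0.001, 0.001]
contact_force: [0.7, 0.4, 0.8]
opening: 0.32
finger_force: 29.7
time: 13.55
eef_pos: [0.4918, 0.3189, 0.0612]
tcp_rot: [0.481, 0.877, 0.001, 0.001]
contact_force: [0.4, -0.9, 6.8]
opening: 0.321
finger_force: 30.4
t 13.55 q6 -0.16 at [491.8 318.9  61.2] yaw 32.5 tilt 0.2
 shift(before turn) [-229.2 -184.8  -79.2] shift(after turn) [-138.4 -259.8  -79.2] rz -23.1
```

Gripped at 0.32, which is the case's 28 mm. I lift, turn and carry it to the case dock.

```bash
python3 -m creep '[{"x":0,"y":0,"z":-5,"rx":0,"ry":0,"rz":0,"grip":0.25},{"x":0,"y":0,"z":-15,"rx":0,"ry":0,"rz":0,"grip":0.25},{"x":0,"y":0,"z":-25,"rx":0,"ry":0,"rz":0,"grip":0.25},{"x":0,"y":0,"z":-25,"rx":0,"ry":0,"rz":-5.8,"grip":0.25},{"x":0,"y":0,"z":-10,"rx":0,"ry":0,"rz":-5.8,"grip":0.25},{"x":0,"y":0,"z":0,"rx":0,"ry":0,"rz":-5.8,"grip":0.25},{"x":0,"y":0,"z":0,"rx":0,"ry":0,"rz":-5.7,"grip":0.25},{"x":-10,"y":-18,"z":0,"rx":0,"ry":0,"rz":0,"grip":0.25},{"x":-16,"y":-30,"z":0,"rx":0,"ry":0,"rz":0,"grip":0.25},{"x":-16,"y":-30,"z":0,"rx":0,"ry":0,"rz":0,"grip":0.25}]'
python3 -m creep '[{"x":-16,"y":-30,"z":0,"rx":0,"ry":0,"rz":0,"grip":0.25},{"x":-16,"y":-30,"z":0,"rx":0,"ry":0,"rz":0,"grip":0.25},{"x":-16,"y":-30,"z":0,"rx":0,"ry":0,"rz":0,"grip":0.25},{"x":-16,"y":-30,"z":0,"rx":0,"ry":0,"rz":0,"grip":0.25},{"x":-16,"y":-30,"z":0,"rx":0,"ry":0,"rz":0,"grip":0.25},{"x":-11,"y":-22,"z":10,"rx":0,"ry":0,"rz":0,"grip":0.25},{"x":-5,"y":-10,"z":15,"rx":0,"ry":0,"rz":0,"grip":0.25},{"x":0,"y":0,"z":15,"rx":0,"ry":0,"rz":0,"grip":0.25},{"x":0,"y":0,"z":0,"rx":0,"ry":0,"rz":0,"grip":0.25},{"x":0,"y":0,"z":0,"rx":0,"ry":0,"rz":0,"grip":0.25}]'
python3 - <<'E'
from h import *
go(459,26.3,-7,55.6)
c=optics.read_camera("wrist")
print("dock",proj(c,(.459,.0263,.010)))
view(c,"w8",(160,100,480,340),2.4)
E
```

```text
time: 14.38
eef_pos: [0.4801, 0.2299, 0.1388]
tcp_rot: [0.294, 0.956, -0.0, -0.001]
contact_force: [0.2, -0.3, -0.4]
opening: 0.32
finger_force: 29.7
time: 15.22
eef_pos: [0.4563, 0.0261, 0.0985]
tcp_rot: [0.296, 0.955, -0.0, -0.002]
contact_force: [0.4, 0.3, -1.0]
opening: 0.32
finger_force: 29.7
t 15.22 q6 -1.14 at [456.3  26.1  98.5] yaw 55.6 tilt 0.2
 shift(before turn) [ -2.5   1.8 105.5] shift(after turn) [ -2.5   1.8 105.5] rz -0.0
dock [318.93564657 240.88604738]
```

View pics/w8.png

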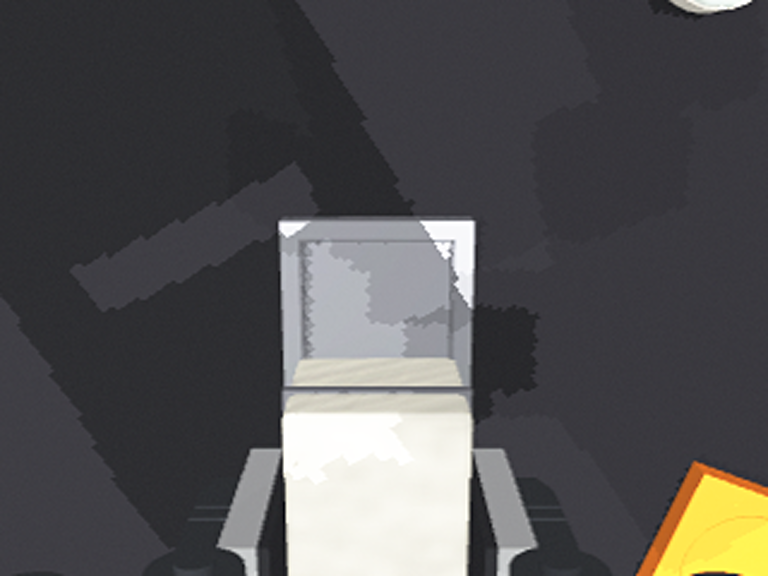

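One view is left, kept for the end. The case sits square to the dock, with the far edge at image u≈317 near the predicted axis. I lower and release.

```bash
python3 -m creep '[{"x":-2,"y":1,"z":20,"rx":0,"ry":0,"rz":0,"grip":0.25},{"x":0,"y":0,"z":30,"rx":0,"ry":0,"rz":0,"grip":0.25},{"x":0,"y":0,"z":25,"rx":0,"ry":0,"rz":0,"grip":0.25},{"x":0,"y":0,"z":15,"rx":0,"ry":0,"rz":0,"grip":0.25},{"x":0,"y":0,"z":7,"rx":0,"ry":0,"rz":0,"grip":0.25},{"x":0,"y":0,"z":3,"rx":0,"ry":0,"rz":0,"grip":0.25},{"x":0,"y":0,"z":2,"rx":0,"ry":0,"rz":0,"grip":0.25},{"x":0,"y":0,"z":2,"rx":0,"ry":0,"rz":0,"grip":0.25},{"x":0,"y":0,"z":0,"rx":0,"ry":0,"rz":0,"grip":0.25},{"x":0,"y":0,"z":0,"rx":0,"ry":0,"rz":0,"grip":0.25}]'
```

```text
time: 16.1
eef_pos: [0.4607, 0.0256, -0.0035]
tcp_rot: [0.296, 0.955, 0.0, 0.001]
contact_force: [-0.3, -0.1, -0.5]
opening: 0.321
finger_force: 29.7
```

```bash
python3 -m creep '[{"x":0,"y":0,"z":1.5,"rx":0,"ry":0,"rz":0,"grip":0.25},{"x":0,"y":0,"z":1.5,"rx":0,"ry":0,"rz":0,"grip":0.25},{"x":0,"y":0,"z":0,"rx":0,"ry":0,"rz":0,"grip":0.25},{"x":0,"y":0,"z":0,"rx":0,"ry":0,"rz":0,"grip":0.4},{"x":0,"y":0,"z":0,"rx":0,"ry":0,"rz":0,"grip":0.5},{"x":0,"y":0,"z":0,"rx":0,"ry":0,"rz":0,"grip":0.5},{"x":0,"y":0,"z":-15,"rx":0,"ry":0,"rz":0,"grip":0.5},{"x":0,"y":0,"z":-35,"rx":0,"ry":0,"rz":0,"grip":1},{"x":0,"y":0,"z":-40,"rx":0,"ry":0,"rz":0,"grip":1},{"x":0,"y":0,"z":-40,"rx":0,"ry":0,"rz":0,"grip":1}]'
python3 - <<'E'
from h import *
s=optics.read_camera("side")
# jar lid: grey disc, low saturation between dark bench and white block
P=[ray(s,(235+(u-400)/4.706,395+v/4.706),.072)[:2]*1000 for u,v in((512,165),(686,165),(600,250))]
print(np.round(P,1))
go(489,318,120,65)
E
```

```text
time: 16.93
eef_pos: [0.4586, 0.0258, 0.123]
tcp_rot: [0.296, 0.955, -0.0, -0.001]
contact_force: [0.8, 0.7, 1.0]
opening: 0.904
finger_force: 0.0
[[513.5 334.4]
 [466.5 309.4]
 [477.1 342.4]]
t 16.98 q6 -1.14 at [464.9  25.  132.6] yaw 55.6 tilt 0.8
 shift(before turn) [145.6 255.4  12.3] shift(after turn) [102.1 275.7  12.3] rz -9.4
```

The jar centre is about (489,318), and both cameras agree. I move above it, turn to the block's short-side direction and locate the lid circle from the wrist camera with code.

```bash
python3 -m creep '[{"x":14,"y":25,"z":0,"rx":0,"ry":0,"rz":0,"grip":1},{"x":16,"y":28,"z":0,"rx":0,"ry":0,"rz":0,"grip":1},{"x":16,"y":28,"z":0,"rx":0,"ry":0,"rz":0,"grip":1},{"x":16,"y":28,"z":0,"rx":0,"ry":0,"rz":0,"grip":1},{"x":16,"y":28,"z":0,"rx":0,"ry":0,"rz":0,"grip":1},{"x":16,"y":28,"z":0,"rx":0,"ry":0,"rz":0,"grip":1},{"x":16,"y":28,"z":0,"rx":0,"ry":0,"rz":0,"grip":1},{"x":16,"y":28,"z":0,"rx":0,"ry":0,"rz":0,"grip":1},{"x":12,"y":22,"z":0,"rx":0,"ry":0,"rz":0,"grip":1},{"x":6,"y":12,"z":0,"rx":0,"ry":0,"rz":0,"grip":1}]'
python3 -m creep '[{"x":0,"y":0,"z":-10,"rx":0,"ry":0,"rz":-5,"grip":1},{"x":0,"y":0,"z":-10,"rx":0,"ry":0,"rz":-4.4,"grip":1},{"x":0,"y":0,"z":-10,"rx":0,"ry":0,"rz":0,"grip":1},{"x":0,"y":0,"z":0,"rx":0,"ry":0,"rz":0,"grip":1},{"x":0,"y":0,"z":0,"rx":0,"ry":0,"rz":0,"grip":1},{"x":0,"y":0,"z":0,"rx":0,"ry":0,"rz":0,"grip":1},{"x":0,"y":0,"z":0,"rx":0,"ry":0,"rz":0,"grip":1},{"x":0,"y":0,"z":0,"rx":0,"ry":0,"rz":0,"grip":1},{"x":0,"y":0,"z":0,"rx":0,"ry":0,"rz":0,"grip":1},{"x":0,"y":0,"z":0,"rx":0,"ry":0,"rz":0,"grip":1}]'
python3 - <<'E'
from h import *
c=optics.read_camera("wrist"); go(489,318,120,65.4)
cv2.imwrite("pics/w9.png",c["color"])
p=proj(c,(.489,.318,.072)); r=c["K"][0,0]*.027/(c["R"]@np.array([.489,.318,.072])+c["t"])[2]
print("pred",p,r)
g=cv2.cvtColor(c["color"],cv2.COLOR_BGR2GRAY)
h=cv2.HoughCircles(g,cv2.HOUGH_GRADIENT,1,4,param1=60,param2=12,minRadius=int(r*.9),maxRadius=int(r*1.1))
for u,v,q in h[0]:
    if np.hypot(u-p[0],v-p[1])<25: print(u,v,q,np.round(ray(c,(u,v),.072)*1000,1))
E
```

```text
time: 17.82
eef_pos: [0.4847, 0.3199, 0.122]
tcp_rot: [0.295, 0.956, 0.0, -0.0]
contact_force: [0.8, -0.4, 0.4]
opening: 0.995
finger_force: 0.0
time: 18.65
eef_pos: [0.4849, 0.3172, 0.1522]
tcp_rot: [0.217, 0.976, -0.0, -0.0]
contact_force: [-0.4, -0.1, -0.8]
opening: 1.0
finger_force: 0.0
t 18.70 q6 -0.73 at [484.9 317.3 152.2] yaw 65.0 tilt 0.0
 shift(before turn) [-3.4  2.4 32.2] shift(after turn) [-3.4  2.4 32.2] rz -0.4
pred [319.97404026 245.58145056] 40.40156378357437
325.5 243.5 39.0 [489.2 321.9  72. ]
321.5 245.5 43.4 [489.4 318.9  72. ]
325.5 247.5 43.4 [491.8 320.8  72. ]
330.5 247.5 43.4 [493.2 323.8  72. ]
325.5 238.5 40.0 [486.1 323.4  72. ]
329.5 239.5 42.2 [487.9 325.5  72. ]
319.5 240.5 36.8 [485.7 319.2  72. ]
```

```bash
python3 -m creep '[{"x":-3,"y":4,"z":20,"rx":0,"ry":0,"rz":0,"grip":1},{"x":0,"y":0,"z":35,"rx":0,"ry":0,"rz":0,"grip":1},{"x":0,"y":0,"z":30,"rx":0,"ry":0,"rz":0,"grip":1},{"x":0,"y":0,"z":20,"rx":0,"ry":0,"rz":0,"grip":1},{"x":0,"y":0,"z":12,"rx":0,"ry":0,"rz":0,"grip":1},{"x":0,"y":0,"z":6,"rx":0,"ry":0,"rz":0,"grip":1},{"x":0,"y":0,"z":4,"rx":0,"ry":0,"rz":0,"grip":1},{"x":0,"y":0,"z":0,"rx":0,"ry":0,"rz":0,"grip":1},{"x":0,"y":0,"z":0,"rx":0,"ry":0,"rz":0,"grip":0.8},{"x":0,"y":0,"z":0,"rx":0,"ry":0,"rz":0,"grip":0.65}]' 35
python3 -m creep '[{"x":0,"y":0,"z":0,"rx":0,"ry":0,"rz":0,"grip":0.5},{"x":0,"y":0,"z":0,"rx":0,"ry":0,"rz":0,"grip":0.5},{"x":0,"y":0,"z":0,"rx":0,"ry":0,"rz":0,"grip":0.5},{"x":0,"y":0,"z":0,"rx":0,"ry":0,"rz":0,"grip":0.5},{"x":0,"y":0,"z":0,"rx":0,"ry":0,"rz":0,"grip":0.5},{"x":0,"y":0,"z":0,"rx":0,"ry":0,"rz":0,"grip":0.5},{"x":0,"y":0,"z":0,"rx":0,"ry":0,"rz":0,"grip":0.5},{"x":0,"y":0,"z":0,"rx":0,"ry":0,"rz":0,"grip":0.5},{"x":0,"y":0,"z":0,"rx":0,"ry":0,"rz":0,"grip":0.5},{"x":0,"y":0,"z":0,"rx":0,"ry":0,"rz":0,"grip":0.5}]'
python3 - <<'E'
from h import *
go(474.7,-292.9,100)
E
```

```text
time: 19.53
eef_pos: [0.4907, 0.3203, 0.0272]
tcp_rot: [0.216, 0.976, 0.001, 0.001]
contact_force: [-1.1, 0.2, 0.0]
opening: 0.75
finger_force: 0.0
time: 20.37
eef_pos: [0.4908, 0.3204, 0.0274]
tcp_rot: [0.216, 0.976, 0.001, 0.001]
contact_force: [-1.2, -0.8, 6.8]
opening: 0.618
finger_force: 37.4
t 20.37 q6 -0.73 at [490.8 320.4  27.4] yaw 65.0 tilt 0.2
 shift(before turn) [-244.7 -562.5  -73.5] shift(after turn) [-244.7 -562.5  -73.5] rz 0.0
```

Gripped at 0.62, about the jar's 54 mm. I lift and carry it to the jar dock.

```bash
python3 -m creep '[{"x":0,"y":0,"z":-5,"rx":0,"ry":0,"rz":0,"grip":0.5},{"x":0,"y":0,"z":-20,"rx":0,"ry":0,"rz":0,"grip":0.5},{"x":0,"y":0,"z":-30,"rx":0,"ry":0,"rz":0,"grip":0.5},{"x":0,"y":0,"z":-35,"rx":0,"ry":0,"rz":0,"grip":0.5},{"x":-8,"y":-18,"z":0,"rx":0,"ry":0,"rz":0,"grip":0.5},{"x":-15.3,"y":-35.2,"z":0,"rx":0,"ry":0,"rz":0,"grip":0.5},{"x":-15.3,"y":-35.2,"z":0,"rx":0,"ry":0,"rz":0,"grip":0.5},{"x":-15.3,"y":-35.2,"z":0,"rx":0,"ry":0,"rz":0,"grip":0.5},{"x":-15.3,"y":-35.2,"z":0,"rx":0,"ry":0,"rz":0,"grip":0.5},{"x":-15.3,"y":-35.2,"z":0,"rx":0,"ry":0,"rz":0,"grip":0.5}]'
python3 -m creep '[{"x":-15.3,"y":-35.2,"z":0,"rx":0,"ry":0,"rz":0,"grip":0.5},{"x":-15.3,"y":-35.2,"z":0,"rx":0,"ry":0,"rz":0,"grip":0.5},{"x":-15.3,"y":-35.2,"z":0,"rx":0,"ry":0,"rz":0,"grip":0.5},{"x":-15.3,"y":-35.2,"z":0,"rx":0,"ry":0,"rz":0,"grip":0.5},{"x":-15.3,"y":-35.2,"z":0,"rx":0,"ry":0,"rz":0,"grip":0.5},{"x":-15.3,"y":-35.2,"z":0,"rx":0,"ry":0,"rz":0,"grip":0.5},{"x":-15.3,"y":-35.2,"z":0,"rx":0,"ry":0,"rz":0,"grip":0.5},{"x":-15.3,"y":-35.2,"z":0,"rx":0,"ry":0,"rz":0,"grip":0.5},{"x":-15.3,"y":-35.2,"z":0,"rx":0,"ry":0,"rz":0,"grip":0.5},{"x":-14,"y":-32,"z":0,"rx":0,"ry":0,"rz":0,"grip":0.5}]'
python3 -m creep '[{"x":-6,"y":-14,"z":0,"rx":0,"ry":0,"rz":0,"grip":0.5},{"x":-2,"y":-6,"z":0,"rx":0,"ry":0,"rz":0,"grip":0.5},{"x":0,"y":0,"z":10,"rx":0,"ry":0,"rz":0,"grip":0.5},{"x":0,"y":0,"z":10,"rx":0,"ry":0,"rz":0,"grip":0.5},{"x":0,"y":0,"z":0,"rx":0,"ry":0,"rz":0,"grip":0.5},{"x":0,"y":0,"z":0,"rx":0,"ry":0,"rz":0,"grip":0.5},{"x":0,"y":0,"z":0,"rx":0,"ry":0,"rz":0,"grip":0.5},{"x":0,"y":0,"z":0,"rx":0,"ry":0,"rz":0,"grip":0.5},{"x":0,"y":0,"z":0,"rx":0,"ry":0,"rz":0,"grip":0.5},{"x":0,"y":0,"z":0,"rx":0,"ry":0,"rz":0,"grip":0.5}]'
python3 - <<'E'
from h import *
go(474.7,-292.9,-5)
c=optics.read_camera("side")
print("dock side",rect(c,(390,175,455,222),.010,60),rect(c,(390,175,455,222),.010,90))
E
```

```text
time: 21.2
eef_pos: [0.4829, 0.1067, 0.1151]
tcp_rot: [0.216, 0.976, -0.0, -0.0]
contact_force: [0.7, -0.3, -0.7]
opening: 0.617
finger_force: 37.0
time: 22.03
eef_pos: [0.4732, -0.2739, 0.1151]
tcp_rot: [0.217, 0.976, 0.0, -0.0]
contact_force: [0.5, 0.1, -0.5]
opening: 0.616
finger_force: 37.1
time: 22.87
eef_pos: [0.4733, -0.2934, 0.096]
tcp_rot: [0.216, 0.976, -0.0, 0.0]
contact_force: [-0.2, -0.2, -0.2]
opening: 0.619
finger_force: 37.1
t 22.87 q6 -1.87 at [ 473.3 -293.4   96. ] yaw 65.0 tilt 0.1
 shift(before turn) [ -0.9   1.1 101. ] shift(after turn) [ -0.9   1.1 101. ] rz 0.0
dock side [ 477.2 -293.6   94.8   88.5   75.9] [ 477.  -297.    87.4   86.    75.7]
```

The side camera agrees on the dock within about 2 mm. I lower the jar.

```bash
python3 -m creep '[{"x":-2,"y":1,"z":20,"rx":0,"ry":0,"rz":0,"grip":0.5},{"x":0,"y":0,"z":25,"rx":0,"ry":0,"rz":0,"grip":0.5},{"x":0,"y":0,"z":22,"rx":0,"ry":0,"rz":0,"grip":0.5},{"x":0,"y":0,"z":14,"rx":0,"ry":0,"rz":0,"grip":0.5},{"x":0,"y":0,"z":8,"rx":0,"ry":0,"rz":0,"grip":0.5},{"x":0,"y":0,"z":4,"rx":0,"ry":0,"rz":0,"grip":0.5},{"x":0,"y":0,"z":2,"rx":0,"ry":0,"rz":0,"grip":0.5},{"x":0,"y":0,"z":2,"rx":0,"ry":0,"rz":0,"grip":0.5},{"x":0,"y":0,"z":1,"rx":0,"ry":0,"rz":0,"grip":0.5},{"x":0,"y":0,"z":0,"rx":0,"ry":0,"rz":0,"grip":0.5}]'
```

```text
time: 23.75
eef_pos: [0.4757, -0.2939, -0.0017]
tcp_rot: [0.216, 0.976, -0.0, 0.001]
contact_force: [-0.6, -0.1, -0.4]
opening: 0.616
finger_force: 37.1
```

```bash
python3 -m creep '[{"x":0,"y":0,"z":1.5,"rx":0,"ry":0,"rz":0,"grip":0.5},{"x":0,"y":0,"z":1.5,"rx":0,"ry":0,"rz":0,"grip":0.5},{"x":0,"y":0,"z":0,"rx":0,"ry":0,"rz":0,"grip":0.5},{"x":0,"y":0,"z":0,"rx":0,"ry":0,"rz":0,"grip":0.75},{"x":0,"y":0,"z":0,"rx":0,"ry":0,"rz":0,"grip":0.9},{"x":0,"y":0,"z":0,"rx":0,"ry":0,"rz":0,"grip":0.9},{"x":0,"y":0,"z":-10,"rx":0,"ry":0,"rz":0,"grip":1},{"x":0,"y":0,"z":-30,"rx":0,"ry":0,"rz":0,"grip":1},{"x":0,"y":0,"z":-40,"rx":0,"ry":0,"rz":0,"grip":1},{"x":0,"y":0,"z":-40,"rx":0,"ry":0,"rz":0,"grip":1}]'
python3 - <<'E'
from h import *
c=optics.read_camera("top")
for lo in (100,140): print("block",rect(c,(165,255,235,335),.036,lo))
go(485,321,120,65.4)
E
```

```text
time: 24.58
eef_pos: [0.4743, -0.2927, 0.1153]
tcp_rot: [0.216, 0.976, 0.001, -0.001]
contact_force: [1.5, 0.2, 0.3]
opening: 0.997
finger_force: 0.0
block [483.8 322.1 107.9  67.9 -25.1]
block [484.6 323.8 105.5  61.6 -24.9]
t 24.63 q6 -1.87 at [ 479.3 -296.9  126. ] yaw 65.0 tilt 0.8
 shift(before turn) [255.8 562.5  -0. ] shift(after turn) [252.1 564.2  -0. ] rz -0.4
```

The block is at (484.6,323), yaw -25, and the tool already matches. I return to it.

```bash
python3 -m creep '[{"x":8,"y":18,"z":0,"rx":0,"ry":0,"rz":0,"grip":1},{"x":15.8,"y":35.1,"z":0,"rx":0,"ry":0,"rz":0,"grip":1},{"x":15.8,"y":35.1,"z":0,"rx":0,"ry":0,"rz":0,"grip":1},{"x":15.8,"y":35.1,"z":0,"rx":0,"ry":0,"rz":0,"grip":1},{"x":15.8,"y":35.1,"z":0,"rx":0,"ry":0,"rz":0,"grip":1},{"x":15.8,"y":35.1,"z":0,"rx":0,"ry":0,"rz":0,"grip":1},{"x":15.8,"y":35.1,"z":0,"rx":0,"ry":0,"rz":0,"grip":1},{"x":15.8,"y":35.1,"z":0,"rx":0,"ry":0,"rz":0,"grip":1},{"x":15.8,"y":35.1,"z":0,"rx":0,"ry":0,"rz":0,"grip":1},{"x":15.8,"y":35.1,"z":0,"rx":0,"ry":0,"rz":0,"grip":1}]'
python3 -m creep '[{"x":15.8,"y":35.1,"z":0,"rx":0,"ry":0,"rz":0,"grip":1},{"x":15.8,"y":35.1,"z":0,"rx":0,"ry":0,"rz":0,"grip":1},{"x":15.8,"y":35.1,"z":0,"rx":0,"ry":0,"rz":0,"grip":1},{"x":15.8,"y":35.1,"z":0,"rx":0,"ry":0,"rz":0,"grip":1},{"x":15.8,"y":35.1,"z":0,"rx":0,"ry":0,"rz":0,"grip":1},{"x":15.8,"y":35.1,"z":0,"rx":0,"ry":0,"rz":0,"grip":1},{"x":7.6,"y":17.5,"z":0,"rx":0,"ry":0,"rz":0,"grip":1},{"x":0,"y":0,"z":0,"rx":0,"ry":0,"rz":0,"grip":1},{"x":0,"y":0,"z":0,"rx":0,"ry":0,"rz":0,"grip":1},{"x":0,"y":0,"z":0,"rx":0,"ry":0,"rz":0,"grip":1}]'
python3 - <<'E'
from h import *
c=optics.read_camera("wrist"); p=proj(c,(.4846,.323,.036)); print(p)
for lo in (130,170): print(rect(c,(int(p[0])-120,int(p[1])-110,int(p[0])+120,int(p[1])+45),.036,lo))
go(484.6,323,0,65)
E
```

```text
time: 25.47
eef_pos: [0.48, 0.0745, 0.1153]
tcp_rot: [0.216, 0.976, 0.0, 0.001]
contact_force: [0.7, -0.9, -0.0]
opening: 1.001
finger_force: 0.0
time: 26.3
eef_pos: [0.4836, 0.322, 0.1145]
tcp_rot: [0.216, 0.976, -0.0, -0.0]
contact_force: [-0.4, 0.3, 0.4]
opening: 1.0
finger_force: 0.0
[318.37838388 241.94985036]
[474.2 327.3  83.7  59.9 -24.8]
[474.4 327.2  83.2  59.7 -24.8]
t 26.35 q6 -0.72 at [483.7 321.6 114.5] yaw 64.9 tilt 0.0
 shift(before turn) [ -0.2   1.7 114.5] shift(after turn) [ -0.2   1.7 114.5] rz -0.1
```

The block is centred and aligned (60 mm wide, yaw -24.8). I descend to TCP z≈-10, so the tips stay above the dock rim later, and grip with 70 N.

```bash
python3 -m creep '[{"x":0,"y":1.5,"z":20,"rx":0,"ry":0,"rz":0,"grip":1},{"x":0,"y":0,"z":30,"rx":0,"ry":0,"rz":0,"grip":1},{"x":0,"y":0,"z":28,"rx":0,"ry":0,"rz":0,"grip":1},{"x":0,"y":0,"z":20,"rx":0,"ry":0,"rz":0,"grip":1},{"x":0,"y":0,"z":12,"rx":0,"ry":0,"rz":0,"grip":1},{"x":0,"y":0,"z":6,"rx":0,"ry":0,"rz":0,"grip":1},{"x":0,"y":0,"z":4,"rx":0,"ry":0,"rz":0,"grip":1},{"x":0,"y":0,"z":4,"rx":0,"ry":0,"rz":0,"grip":1},{"x":0,"y":0,"z":0,"rx":0,"ry":0,"rz":0,"grip":1},{"x":0,"y":0,"z":0,"rx":0,"ry":0,"rz":0,"grip":0.8}]' 70
python3 -m creep '[{"x":0,"y":0,"z":0,"rx":0,"ry":0,"rz":0,"grip":0.7},{"x":0,"y":0,"z":0,"rx":0,"ry":0,"rz":0,"grip":0.5},{"x":0,"y":0,"z":0,"rx":0,"ry":0,"rz":0,"grip":0.5},{"x":0,"y":0,"z":0,"rx":0,"ry":0,"rz":0,"grip":0.5},{"x":0,"y":0,"z":0,"rx":0,"ry":0,"rz":0,"grip":0.5},{"x":0,"y":0,"z":0,"rx":0,"ry":0,"rz":0,"grip":0.5},{"x":0,"y":0,"z":0,"rx":0,"ry":0,"rz":0,"grip":0.5},{"x":0,"y":0,"z":0,"rx":0,"ry":0,"rz":0,"grip":0.5},{"x":0,"y":0,"z":0,"rx":0,"ry":0,"rz":0,"grip":0.5},{"x":0,"y":0,"z":0,"rx":0,"ry":0,"rz":0,"grip":0.5}]'
python3 - <<'E'
from h import *
go(645.2,-144.4,85,85.3)
E
```

```text
time: 27.18
eef_pos: [0.4852, 0.3243, -0.0084]
tcp_rot: [0.216, 0.976, 0.001, 0.001]
contact_force: [0.1, 0.2, 0.6]
opening: 0.884
finger_force: 0.0
time: 28.02
eef_pos: [0.4855, 0.3244, -0.0078]
tcp_rot: [0.216, 0.976, 0.0, 0.001]
contact_force: [-1.4, -0.7, 6.2]
opening: 0.682
finger_force: 80.0
t 28.02 q6 -0.72 at [485.5 324.4  -7.8] yaw 65.0 tilt 0.1
 shift(before turn) [-342.8 -357.5  -92.7] shift(after turn) [-197.8 -454.1  -92.7] rz -20.3
```

Gripped at 0.68 with 80 N. I lift clear above the rack's height, turn and carry the block to its dock.

```bash
python3 -m creep '[{"x":0,"y":0,"z":-5,"rx":0,"ry":0,"rz":0,"grip":0.5},{"x":0,"y":0,"z":-20,"rx":0,"ry":0,"rz":0,"grip":0.5},{"x":0,"y":0,"z":-30,"rx":0,"ry":0,"rz":-6.8,"grip":0.5},{"x":0,"y":0,"z":-30,"rx":0,"ry":0,"rz":-6.8,"grip":0.5},{"x":0,"y":0,"z":-20,"rx":0,"ry":0,"rz":-6.7,"grip":0.5},{"x":-8,"y":-18,"z":0,"rx":0,"ry":0,"rz":0,"grip":0.5},{"x":-15.2,"y":-34.9,"z":0,"rx":0,"ry":0,"rz":0,"grip":0.5},{"x":-15.2,"y":-34.9,"z":0,"rx":0,"ry":0,"rz":0,"grip":0.5},{"x":-15.2,"y":-34.9,"z":0,"rx":0,"ry":0,"rz":0,"grip":0.5},{"x":-15.2,"y":-34.9,"z":0,"rx":0,"ry":0,"rz":0,"grip":0.5}]'
python3 -m creep '[{"x":-15.2,"y":-34.9,"z":0,"rx":0,"ry":0,"rz":0,"grip":0.5},{"x":-15.2,"y":-34.9,"z":0,"rx":0,"ry":0,"rz":0,"grip":0.5},{"x":-15.2,"y":-34.9,"z":0,"rx":0,"ry":0,"rz":0,"grip":0.5},{"x":-15.2,"y":-34.9,"z":0,"rx":0,"ry":0,"rz":0,"grip":0.5},{"x":-15.2,"y":-34.9,"z":0,"rx":0,"ry":0,"rz":0,"grip":0.5},{"x":-15.2,"y":-34.9,"z":0,"rx":0,"ry":0,"rz":0,"grip":0.5},{"x":-15.2,"y":-34.9,"z":0,"rx":0,"ry":0,"rz":0,"grip":0.5},{"x":-15.2,"y":-34.9,"z":0,"rx":0,"ry":0,"rz":0,"grip":0.5},{"x":-7.4,"y":-17.3,"z":0,"rx":0,"ry":0,"rz":0,"grip":0.5},{"x":0,"y":0,"z":0,"rx":0,"ry":0,"rz":0,"grip":0.5}]'
python3 - <<'E'
from h import *
d=cv2.imread("pics/side0.png"); c=optics.read_camera("side"); c["color"]=d
print("dock side", [rect(c,(290,185,368,243),.010,l) for l in (60,90)])
go(645.2,-144.4,-4,85.3)
E
```

```text
time: 28.85
eef_pos: [0.5387, 0.16, 0.0941]
tcp_rot: [0.041, 0.999, -0.0, -0.001]
contact_force: [2.0, -0.5, -4.8]
opening: 0.683
finger_force: 78.9
time: 29.68
eef_pos: [0.6445, -0.149, 0.0942]
tcp_rot: [0.043, 0.999, -0.0, -0.0]
contact_force: [0.3, 0.9, -4.2]
opening: 0.681
finger_force: 78.9
dock side [array([ 647.1, -145.7,  133.9,   95.3,   -4.7]), array([ 647.3, -146.9,  131.7,   90.7,   -4.8])]
t 29.73 q6 -1.86 at [ 643.6 -146.3   94. ] yaw 85.1 tilt 0.1
 shift(before turn) [-1.6  1.9 98. ] shift(after turn) [-1.6  1.9 98. ] rz -0.2
```

The side camera gives the dock at yaw -4.7 with its centre within 2 mm. I lower the block.

```bash
python3 -m creep '[{"x":-2,"y":1.5,"z":20,"rx":0,"ry":0,"rz":0,"grip":0.5},{"x":0,"y":0,"z":25,"rx":0,"ry":0,"rz":0,"grip":0.5},{"x":0,"y":0,"z":20,"rx":0,"ry":0,"rz":0,"grip":0.5},{"x":0,"y":0,"z":12,"rx":0,"ry":0,"rz":0,"grip":0.5},{"x":0,"y":0,"z":8,"rx":0,"ry":0,"rz":0,"grip":0.5},{"x":0,"y":0,"z":4,"rx":0,"ry":0,"rz":0,"grip":0.5},{"x":0,"y":0,"z":2,"rx":0,"ry":0,"rz":0,"grip":0.5},{"x":0,"y":0,"z":2,"rx":0,"ry":0,"rz":0,"grip":0.5},{"x":0,"y":0,"z":1,"rx":0,"ry":0,"rz":0,"grip":0.5},{"x":0,"y":0,"z":0,"rx":0,"ry":0,"rz":0,"grip":0.5}]'
python3 -m creep '[{"x":0,"y":0,"z":1.5,"rx":0,"ry":0,"rz":0,"grip":0.5},{"x":0,"y":0,"z":1,"rx":0,"ry":0,"rz":0,"grip":0.5},{"x":0,"y":0,"z":1,"rx":0,"ry":0,"rz":0,"grip":0.5},{"x":0,"y":0,"z":0,"rx":0,"ry":0,"rz":0,"grip":0.5},{"x":0,"y":0,"z":0,"rx":0,"ry":0,"rz":0,"grip":0.5},{"x":0,"y":0,"z":0,"rx":0,"ry":0,"rz":0,"grip":0.5},{"x":0,"y":0,"z":0,"rx":0,"ry":0,"rz":0,"grip":0.5},{"x":0,"y":0,"z":0,"rx":0,"ry":0,"rz":0,"grip":0.5},{"x":0,"y":0,"z":0,"rx":0,"ry":0,"rz":0,"grip":0.5},{"x":0,"y":0,"z":0,"rx":0,"ry":0,"rz":0,"grip":0.5}]'
```

```text
time: 30.57
eef_pos: [0.6471, -0.1437, 0.0025]
tcp_rot: [0.041, 0.999, -0.0, 0.001]
contact_force: [0.2, -0.2, -4.5]
opening: 0.684
finger_force: 78.8
time: 31.4
eef_pos: [0.6465, -0.1435, -0.0019]
tcp_rot: [0.041, 0.999, -0.0, 0.0]
contact_force: [-0.2, -0.3, -3.9]
opening: 0.679
finger_force: 78.8
```

```bash
python3 -m creep '[{"x":0,"y":0,"z":1,"rx":0,"ry":0,"rz":0,"grip":0.5},{"x":0,"y":0,"z":1,"rx":0,"ry":0,"rz":0,"grip":0.5},{"x":0,"y":0,"z":0.5,"rx":0,"ry":0,"rz":0,"grip":0.5},{"x":0,"y":0,"z":0,"rx":0,"ry":0,"rz":0,"grip":0.5},{"x":0,"y":0,"z":0,"rx":0,"ry":0,"rz":0,"grip":0.5},{"x":0,"y":0,"z":0,"rx":0,"ry":0,"rz":0,"grip":0.8},{"x":0,"y":0,"z":0,"rx":0,"ry":0,"rz":0,"grip":0.95},{"x":0,"y":0,"z":0,"rx":0,"ry":0,"rz":0,"grip":1},{"x":0,"y":0,"z":0,"rx":0,"ry":0,"rz":0,"grip":1},{"x":0,"y":0,"z":-5,"rx":0,"ry":0,"rz":0,"grip":1}]' 40
python3 -m creep '[{"x":0,"y":0,"z":-15,"rx":0,"ry":0,"rz":0,"grip":1},{"x":0,"y":0,"z":-30,"rx":0,"ry":0,"rz":0,"grip":1},{"x":0,"y":0,"z":-40,"rx":0,"ry":0,"rz":0,"grip":1},{"x":0,"y":0,"z":-40,"rx":0,"ry":0,"rz":0,"grip":1},{"x":0,"y":0,"z":-40,"rx":0,"ry":0,"rz":0,"grip":1},{"x":30,"y":0,"z":-20,"rx":0,"ry":0,"rz":0,"grip":1},{"x":30,"y":0,"z":0,"rx":0,"ry":0,"rz":0,"grip":1},{"x":30,"y":0,"z":0,"rx":0,"ry":0,"rz":0,"grip":1},{"x":30,"y":0,"z":0,"rx":0,"ry":0,"rz":0,"grip":1},{"x":0,"y":0,"z":0,"rx":0,"ry":0,"rz":0,"grip":1}]'
python3 - <<'E'
from h import *
t=optics.read_camera("top"); s=optics.read_camera("side")
def tile(c,X,h=24,n=200):
    u,v=proj(c,X).astype(int); a=c["color"][max(v-h,0):v+h,max(u-h,0):u+h]; return cv2.resize(a,(n,300),interpolation=2)
D=[(.6583,.1706,.02,24),(.459,.0263,.02,26),(.475,-.293,.02,32),(.646,-.145,.02,44)]
cv2.imwrite("pics/end.png",np.vstack([np.hstack([tile(c,d[:3],d[3]) for d in D]) for c in (t,s)]))
print("rack",rect(t,(325,155,350,222),.01,60))
E
```

```text
time: 32.23
eef_pos: [0.6459, -0.1433, -0.0002]
tcp_rot: [0.041, 0.999, 0.0, -0.001]
contact_force: [0.1, 0.2, -0.1]
opening: 1.001
finger_force: 0.0
time: 33.07
eef_pos: [0.5222, -0.1323, 0.1856]
tcp_rot: [0.041, 0.999, 0.0, -0.002]
contact_force: [0.9, 0.4, 0.0]
opening: 1.002
finger_force: 0.0
rack [737.6  -1.  127.1  28.9  -1.5]
```

View pics/end.png

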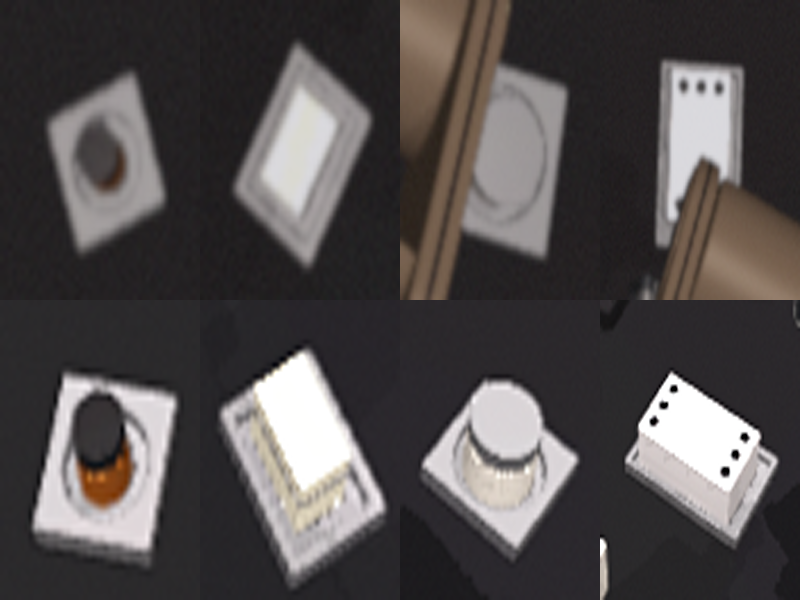

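The side tiles show all four pieces upright inside their own pockets: pot, case, jar and block. The rack has the same pose as at the start, and the gripper is clear. I hand in.

```bash
python3 -c "
from plant import sign_off
print(sign_off())"
```

```text
the job is handed in; nothing more can be done
None
```

The stack is taken apart and all four pieces stand upright in their matching docks; the tube rack has not moved, and the job was handed in at about 33 s on the robot's clock (limit 122 s).

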